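# Shut the board case and hold the reader wand over its tag

## Task

The circuit board is already in its grey storage case, so first shut the case's lid fully. Then draw the white reader wand out of its slanted holder, turn it upright with its nose pointing straight down, and hold it centred over the round tag on the closed lid, nose about 3 cm above the tag, never letting the wand touch the case. Finish while still holding the wand steady there; leave the mouse, breadboard and mug where they are.

Things in the scene. Friction and masses are not known exactly. Their poses are not given: they have to be found in the camera images.
- case: Grey open-topped plastic case fixed to the desk, 130 (x) x 170 (y) x 50 mm high, walls 4 mm, a green circuit board inside. Origin: centre of its underside; z up; its +x side carries the lid hinge, its -x side faces roughly to the robot. The hinge axis runs along the case's y at x = +65 mm, z = +50 mm.
- lid (a joint): Angle of the case's grey lid, rad: 0 = fully shut (level on the rim), growing as it opens upward; starts 0.6 to 1.1. Plate 134 mm from hinge to free edge, 174 mm wide, 6 mm thick (shut, its top is 56 mm above the desk); a 40 mm wide tab on the free edge reaches to 144 mm from the hinge. Stiff hinge: it stays where left; 1 to 3 N on its outer face near the free edge swings it to a firm stop at 0.
- tag (a point): Centre of the round white tag, 34 mm across, stuck flush on the outer (top) face of the lid, 65 mm from the hinge and midway across its width; moves with the lid. Its z axis points out of the lid's outer face (straight up when shut). With the lid shut it lies over the centre of the case, 57 mm above the desk.
- holder: Black holder fixed to the desk: base plate 120 (x) x 80 (y) x 10 mm with a round tube (outer diameter 40 mm, inner 32 mm, 80 mm deep) leaning 45 degrees from vertical so that its open end points up and toward the holder's -x side. Origin: centre of the base's underside; z up.
- mouth (a point): Centre of the open end of the holder's tube, 30 mm toward the holder's -x from its origin and 88 mm above the desk.
- wand: White plastic reader wand, a straight round rod 165 mm long, 27 mm in diameter (the last 22 mm tapers to a flat 16 mm nose), about 0.1 kg, grey ring near its middle. Origin: its centre, on its axis; z runs from nose to tail. It starts loosely nose-down in the holder's tube, leaning 45 degrees, 80 mm inside and 85 mm sticking out; a straight pull along its axis draws it out.
- nose (a point): Centre of the wand's flat nose end, 82.5 mm from its centre toward -z of the wand.
- mouse: Bystander: black computer mouse, 100 x 58 x 32 mm; origin at the centre of its underside.
- breadboard: Bystander: white breadboard, 165 x 55 x 14 mm (long side along its x); origin at the centre of its underside.
- mug: Bystander: white mug, 80 mm across, 95 mm high, handle to its +y; origin at the centre of its underside.

How it is judged (in metres and radians):
On the way, in this order (a step that is already met when the one before it is completed fails the run):
1. the lid is shut, the wand still in its holder (value of joint lid below 0.05 rad and distance between nose and mouth below 0.1 m and z of nose in the frame of mouth below -0.04 m), for 0.2 s.
2. the wand is drawn clear of the holder and raised (height (world z) of nose above 0.07 m and distance between wand and mouth above 0.09 m and contact force between wand and holder below 0.1 N and contact force between the fingers and wand above 1 N), for 0.2 s.
At the end, for the whole second after the job is handed in: Lid shut (within 0.05 rad); wand held still in the fingers, touching neither case nor holder, nose down within 12 degrees of vertical, nose within 20 mm sideways of the tag's centre and 12 to 60 mm above it (value of joint lid below 0.05 rad and angle between wand's own z axis and vertical below 0.21 rad and horizontal distance between nose and tag below 0.02 m and z of nose in the frame of tag between 0.012 and 0.06 m and contact force between the fingers and wand above 1 N and contact force between wand and case below 0.1 N and contact force between wand and holder below 0.1 N and linear speed of wand below 0.03 m/s and angular speed of wand below 0.2 rad/s); the arm keeps its last pose, push and grip.
It fails at once if the wand touches the case (contact force between wand and case above 0.5 N).
It fails at once if a bystander is disturbed (distance of mouse from where it was at the start of the episode above 0.03 m).
It fails at once if a bystander is disturbed (distance of breadboard from where it was at the start of the episode above 0.03 m).
It fails at once if a bystander is disturbed (distance of mug from where it was at the start of the episode above 0.03 m).
It also fails if it takes over 59 s, if anything falls off the work surface, if the arm or the gripper's body presses on something with over 40 N, if the wrist force passes 120 N, or if a joint passes its speed limit or range.

## Robot

A 6-joint arm with a two-finger parallel gripper is mounted at the origin on the work surface. World frame = base frame: x ahead of the robot, y to its left, z up, the work surface at z = 0. Lengths are in m, angles in degrees, forces in N, time in s.
With the tool pointing down it reaches from about 0.375 to 0.975 m from the base axis. Payload 3.8 kg.
Tool frame: the origin (TCP) lies midway between the tips of the shut fingers; the grasp point (between the pads) lies 19 mm behind it; z points along the fingers, x is the direction in which the jaws open and shut, and the axes are right-handed (so a half turn about z gives the same grasp; the last joint's range is limited). The gripper opens to 85 mm and grips with 20 to 120 N. Pads are 22 mm wide; open, the fingers measure 114 mm over their backs; the gripper's body (76 mm by 85 mm) begins 54 mm behind the grasp point. The pads swing forward as they close: fully open they stand 13 mm farther back than shut.
Start: joints at [74.891, 15.12, 91.902, -0, 72.978, -2.114], TCP at [0.152, 0.658, 0.231] pointing down, gripper open.
Joint ranges: [-150.88, 150.88], [-54.13, 125.18], [17.81, 147.31], [-75.09, 255.09], [0, 152.58], [-146.25, 146.25]. Speed limits (degrees/s): [147.25, 147.25, 180, 180, 180, 180].

## Interface

Orientations are given as a 3x3 rotation matrix whose columns are the frame's x, y, z axes.
In Python, from bench import read_state, get_image, camera_model, sign_off gives the robot as it stands.
- The arm moves only by the shell command python3 -m crank 'ROWS' [FORCE]. ROWS is JSON, a list that holds one entry, the list of rows, each a list of 7 numbers: the shift along the tool's x, y, z in m, then the turn, a rotation vector about the tool's x, y, z in rad, then the opening, from -1 (shut) to 1 (fully open). In form: [[[x, y, z, wx, wy, wz, claw], ...]]. A call has 1 to 5 rows; each row is the pose to reach, as a shift and turn from the pose commanded when the call began, along the tool's axes at that moment; what a row does not reach only later rows make up. A row lasts 1/10 s, in which the tool goes at most 50 mm and 8.59 degrees, less where a joint would pass 70% of its speed; a pose out of reach is approached as far as the arm can. A call with a gripper value outside its range is refused whole. The fingers move at their own pace and stop on an object; FORCE is the grip in N (left out, the last holds). Time passes only in rows, so rows that repeat a pose let the fingers close. It gives the time, the measured TCP pose, the force and the opening at its end, in the units of the state.
- read_state(): the state, without advancing time (a new reading comes with each control period).
- get_image(name): name is "scene" or "top" or "wrist"; returns the picture (480x640x3 uint8, red, green, blue); there is no depth.
- camera_model(name): a dict with "fov_y" (degrees; the focal length in pixels is half the picture's height over the tangent of half this angle, whatever the lens; pixels are square), "cx", "cy" (the principal point, pixels), "k1" (the pictures are not rectified: a ray, as slopes to the right and down, at radius r is drawn at 1 + k1 r^2 times it, then the intrinsics apply), "R" (3x3) and "t" (3): a world point X has camera coordinates R X + t; the wrist camera has in their place "mount" (4x4, takes a point from camera to tool coordinates, whose origin is the TCP and whose axes are the tool frame's). Camera axes: x right, y down, z forward; pixel columns grow to the right and rows downward; lengths in m; the calibration is good to about 2 mm. A picture is of the moment at which its call begins: read the wrist's pose just before it. camera_model takes no time and is no camera call.
- sign_off(): hands the job in, once; it reports no verdict.
The state is a dict: "t": time; "joint_pos": joint angles; "dq": joint speeds; "joint_efforts": joint torques, N m; "ee_pos": TCP position; "ee_rot": TCP orientation; "wrist_force": force on the tool from outside, world axes, zero at the start; "ft_torque": the same for the moment, N m; "width": opening from 0.0 (shut) to 1.0 (fully open).
Only numpy, scipy, OpenCV 4.12 (cv2) and the standard library are available. Lean on these libraries where they do the work, as an engineer would, in place of code of your own. Each camera call takes 0.05 s, during which the arm holds its last target.

## Working session

There is one attempt and no reset: what is moved stays moved. The work goes in short steps, Python scripts to look and compute and a shell command to move; the robot and the scene stay as the last step left them, time stands still between calls to the robot, and variables do not carry over. Pictures are saved under pics/ and viewed, and the job is handed in when it is done.

```bash
ls; mkdir -p pics; python3 - <<'E'
from bench import *
import cv2
s=read_state(); print({k:s[k] for k in('t','ee_pos','ee_rot','width','wrist_force')})
for n in('scene','top','wrist'):
    im=get_image(n); cv2.imwrite(f'pics/{n}0.png',im[:,:,::-1]); print(n,camera_model(n))
E
```

```text
pics
{'t': 0.0, 'ee_pos': array([0.15158168, 0.65699308, 0.22994651]), 'ee_rot': array([[ 2.24858317e-01,  9.74391305e-01, -5.67985901e-04],
       [ 9.74388871e-01, -2.24859025e-01, -2.17859147e-03],
       [-2.25051735e-03, -6.35647293e-05, -9.99997466e-01]]), 'width': 1.0030413455727032, 'wrist_force': array([ 0.73580152, -0.04993266,  0.27126099])}
scene {'fov_y': 46.00307247902388, 'cx': 317.4529048394493, 'cy': 243.6601463385881, 'k1': -0.100978718512494, 'R': array([[ 0.0779631 ,  0.99673866, -0.02082791],
       [ 0.58751406, -0.06281266, -0.80677246],
       [-0.80544955,  0.05066179, -0.59049505]]), 't': array([-0.04109218, -0.26852208,  1.67995627])}
top {'fov_y': 44.44649055191506, 'cx': 320.7456805016385, 'cy': 248.89670159858403, 'k1': -0.059111032873806355, 'R': array([[ 0.00950443, -0.99995344, -0.00166696],
       [-0.98356737, -0.00904809, -0.1803146 ],
       [ 0.18029112,  0.00335335, -0.98360758]]), 't': array([-0.02485581,  0.55664138,  1.22889486])}
wrist {'fov_y': 70.42626622294068, 'cx': 321.23172744377763, 'cy': 241.7335393800188, 'k1': -0.04302307718782286, 'mount': array([[ 9.99999755e-01,  6.95552005e-04,  7.50844968e-05,
        -5.67993888e-04],
       [-6.86458612e-04,  9.54858683e-01,  2.97059631e-01,
        -7.58113311e-02],
       [ 1.34925338e-04, -2.97059609e-01,  9.54858927e-01,
        -1.43402729e-01],
       [ 0.00000000e+00,  0.00000000e+00,  0.00000000e+00,
         1.00000000e+00]])}
```

View pics/scene0.png

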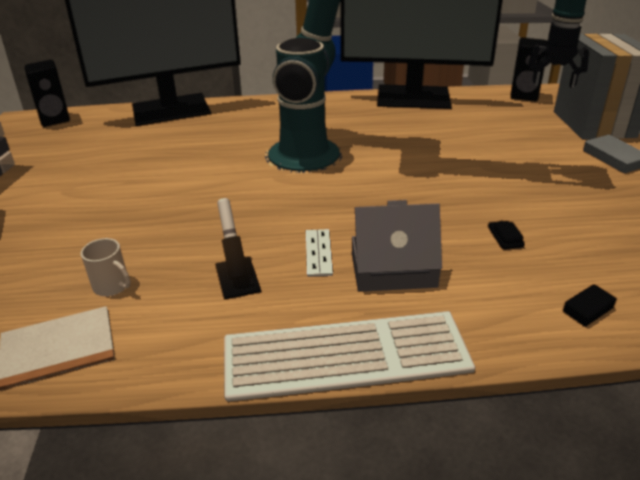

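View pics/top0.png

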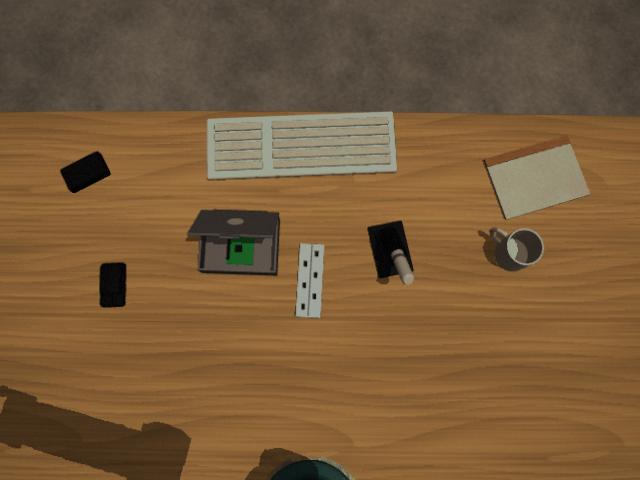

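View pics/wrist0.png

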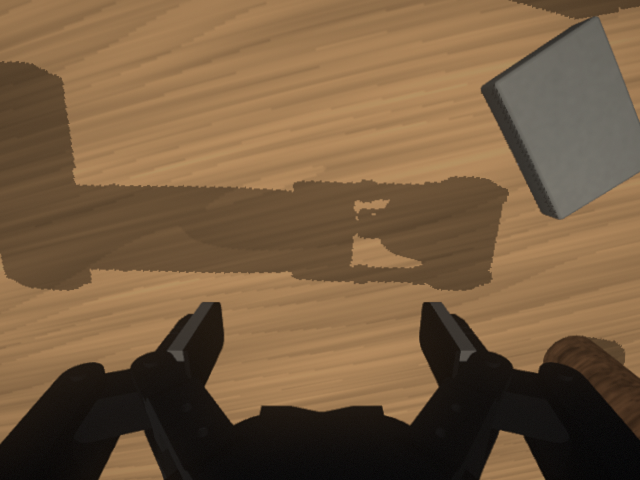

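The scene view shows the mug at the left, the holder with the wand near (235,250), the breadboard at (318,252), the open case near (397,245) and the mouse near (507,235). The top view shows the case at (238,242), the holder at (390,250) and the wand tail at (407,278). I'll enlarge both.

```bash
cat > h.py <<'E'
import numpy as np, cv2
from bench import *
def ray(n,u,v,st=None):
    m=camera_model(n); f=240/np.tan(np.radians(m['fov_y']/2))
    K=np.array([[f,0,m['cx']],[0,f,m['cy']],[0,0,1.]]); d=np.array([m['k1'],0,0,0,0])
    p=cv2.undistortPoints(np.array([[[u,v]]],float),K,d)[0,0]; c=np.array([*p,1.])
    if n=='wrist':
        M=m['mount']; R=np.array(st['ee_rot']); o=np.array(st['ee_pos'])+R@M[:3,3]; r=R@M[:3,:3]@c
    else: o=-m['R'].T@m['t']; r=m['R'].T@c
    return o,r/np.linalg.norm(r)
def atz(n,u,v,z,st=None):
    o,r=ray(n,u,v,st); return o+r*(z-o[2])/r[2]
def tri(a,b):
    A=[];y=[]
    for o,r in(a,b):
        P=np.eye(3)-np.outer(r,r);A.append(P);y.append(P@o)
    x=np.linalg.lstsq(np.vstack(A),np.hstack(y),rcond=None)[0]
    return x,[np.linalg.norm((np.eye(3)-np.outer(r,r))@(x-o)) for o,r in(a,b)]
def proj(n,X,st=None):
    m=camera_model(n); f=240/np.tan(np.radians(m['fov_y']/2)); X=np.array(X,float)
    if n=='wrist':
        M=m['mount'];R=np.array(st['ee_rot']);c=M[:3,:3].T@(R.T@(X-st['ee_pos'])-M[:3,3])
    else: c=m['R']@X+m['t']
    x,y=c[:2]/c[2]; k=1+m['k1']*(x*x+y*y); return np.array([f*x*k+m['cx'],f*y*k+m['cy']])
E
python3 - <<'E'
import cv2
t=cv2.imread('pics/top0.png');s=cv2.imread('pics/scene0.png')
def c(i,x,y,w,h,k,n): cv2.imwrite(f'pics/{n}.png',cv2.resize(i[y:y+h,x:x+w],None,fx=k,fy=k,interpolation=cv2.INTER_CUBIC))
c(t,180,200,100,80,8,'tc'); c(t,350,210,80,80,7,'th'); c(s,340,190,110,110,5,'sc'); c(s,200,190,80,120,5,'sh')
E
```

```text
(no output)
```

View pics/tc.png

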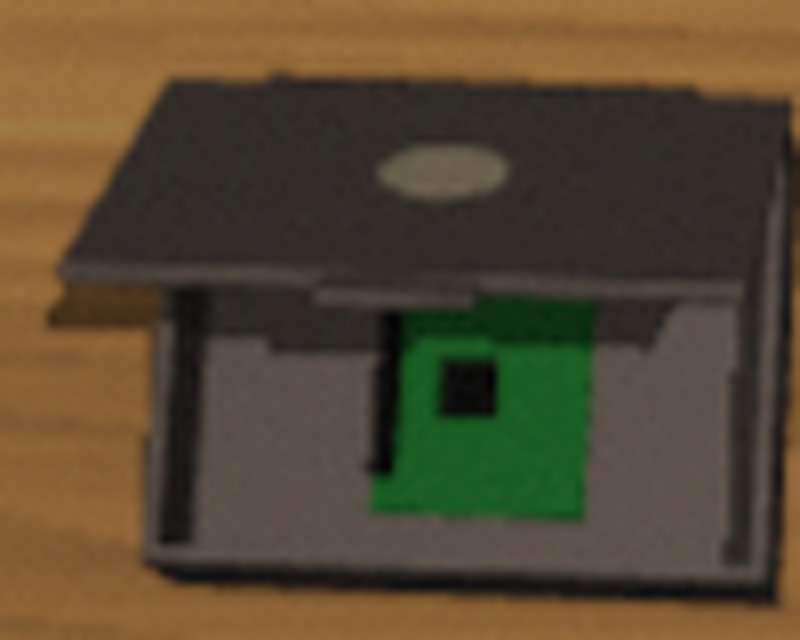

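View pics/th.png

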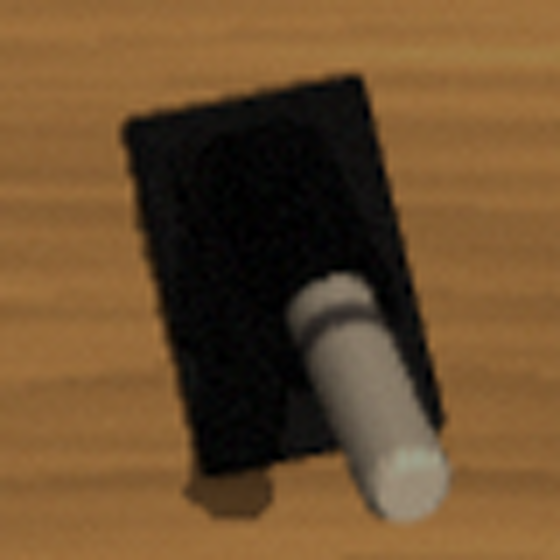

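View pics/sc.png

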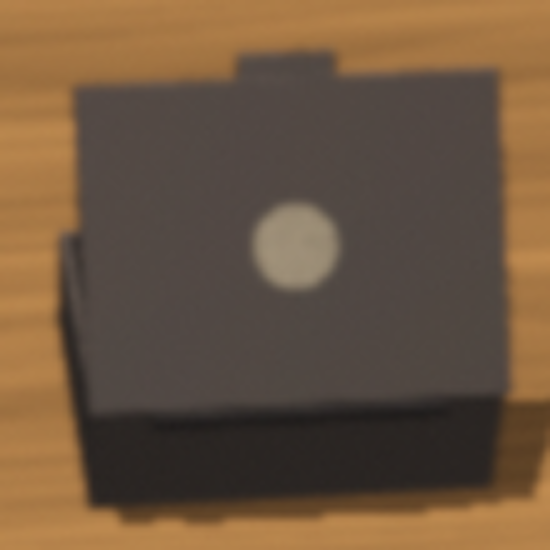

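View pics/sh.png

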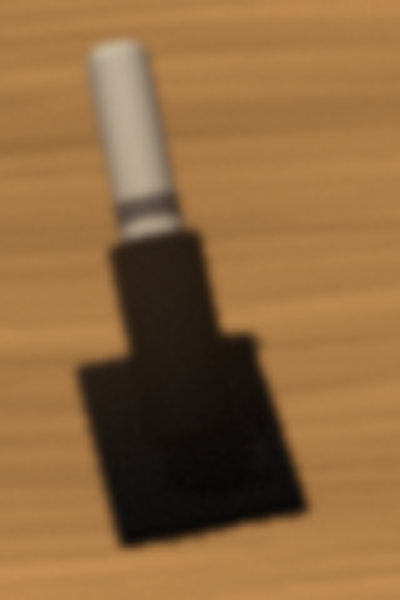

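```bash
python3 - <<'E'
from h import *
np.set_printoptions(precision=4,suppress=True)
T=lambda x,y:((x+.5)/8-.5+180,(y+.5)/8-.5+200)
H=lambda x,y:((x+.5)/7-.5+350,(y+.5)/7-.5+210)
S=lambda x,y:((x+.5)/5-.5+340,(y+.5)/5-.5+190)
G=lambda x,y:((x+.5)/5-.5+200,(y+.5)/5-.5+190)
def t(a,b): return tri(ray('top',*a),ray('scene',*b))
print('tag',t(T(443,172),S(296,247)))
L=t(T(60,268),S(498,70));R=t(T(745,285),S(76,88));print('free',L,R)
HL=t(T(168,80),S(507,390));HR=t(T(790,100),S(92,412));print('hinge',HL,HR)
a=atz('top',*T(148,558),.05);b=atz('top',*T(772,578),.05);print('rim',a,b,np.linalg.norm(a-b))
for p in((130,122),(358,75),(440,420),(205,475)):print('base',atz('top',*H(*p),.01))
for p in((80,368),(120,545),(308,510),(250,335)):print('baseS',atz('scene',*G(*p),.01))
print('tail',t(H(409,485),G(119,48)))
print('mouth',atz('top',*H(332,318),.088))
c=np.mean([atz('top',*H(*p),.01) for p in((130,122),(358,75),(440,420),(205,475))],0);print('holder c',c)
E
```

```text
tag (array([0.6044, 0.161 , 0.1065]), [np.float64(0.0001629825724478511), np.float64(0.00016298257244760483)])
free (array([0.5664, 0.2481, 0.1611]), [np.float64(3.1486321873685374e-07), np.float64(3.1486321864627087e-07)]) (array([0.5633, 0.0759, 0.1622]), [np.float64(0.00014385387917011284), np.float64(0.00014385387917020153)])
hinge (array([0.6415, 0.2451, 0.0552]), [np.float64(0.0009731749394824715), np.float64(0.0009731749394822939)]) (array([0.6375, 0.0744, 0.0549]), [np.float64(4.299414589779819e-05), np.float64(4.299414589806595e-05)])
rim [0.5094 0.2464 0.05  ] [0.5056 0.0766 0.05  ] 0.16980209589196757
base [ 0.6157 -0.1264  0.01  ]
base [ 0.632  -0.2005  0.01  ]
base [ 0.5192 -0.225   0.01  ]
base [ 0.5008 -0.1497  0.01  ]
baseS [ 0.5202 -0.2248  0.01  ]
baseS [ 0.64   -0.2006  0.01  ]
baseS [ 0.6258 -0.1239  0.01  ]
baseS [ 0.5039 -0.15    0.01  ]
tail (array([ 0.4798, -0.1939,  0.1486]), [np.float64(0.0004399610997116397), np.float64(0.00043996109971186675)])
mouth [ 0.5384 -0.1809  0.088 ]
holder c [ 0.5669 -0.1754  0.01  ]
```

```bash
cat >> h.py <<'E'
from scipy.spatial.transform import Rotation as Ro
def plan(pos,z,x):
    """relative shift & rotvec (tool axes) from current pose to world pose with tool axis z, jaw approx x"""
    s=read_state(); R=np.array(s['ee_rot']); z=np.array(z,float)/np.linalg.norm(z); x=np.array(x,float)
    x-=z*(x@z); x/=np.linalg.norm(x); T=np.column_stack([x,np.cross(z,x),z])
    d=R.T@(np.array(pos)-s['ee_pos']); w=Ro.from_matrix(R.T@T).as_rotvec()
    n=max(np.linalg.norm(d)/.05,np.degrees(np.linalg.norm(w))/8.59)
    print('t %.2f'%s['t'],'pos',np.round(s['ee_pos'],4),'F',np.round(s['wrist_force'],1),'w %.2f'%s['width'],'q',np.round(s['joint_pos'],0))
    print('shift',np.round(d,4),'turn',np.round(w,3),'rows %.1f'%n)
E
cat > p.py <<'E'
import sys,json
from h import *
plan(*json.loads(sys.argv[1]))
E
python3 p.py '[[0.595,0.16,0.21],[0,0,-1],[0.0224,1,0]]'
```

```text
t 0.15 pos [0.1516 0.6572 0.2302] F [-0.2 -0.  -0.3] w 1.00 q [75. 15. 92.  0. 73. -2.]
shift [-0.3847  0.5438  0.0209] turn [-0.     0.002 -0.204] rows 13.3
```

```bash
python3 -m crank '[[[-0.028,0.04,0,0,0,0,-1],[-0.056,0.08,0,0,0,0,-1],[-0.084,0.12,0,0,0,-0.05,-1],[-0.112,0.16,0,0,0,-0.1,-1],[-0.14,0.2,0,0,0,-0.1,-1]]]' 40 && python3 p.py '[[0.595,0.16,0.21],[0,0,-1],[0.0224,1,0]]'
```

```text
t: 0.65
ee_pos: [0.316, 0.4746, 0.231]
ee_rot: [[0.125, 0.992, -0.0], [0.992, -0.125, -0.0], [-0.0, -0.0, -1.0]]
wrist_force: [0.8, 1.0, -1.3]
width: 0.143
t 0.65 pos [0.316  0.4746 0.231 ] F [ 0.8  1.  -1.3] w 0.14 q [ 54.   4. 105.  -0.  71. -29.]
shift [-0.2773  0.3161  0.0211] turn [-0.     0.    -0.103] rows 8.4
```

```bash
python3 -m crank '[[[-0.03,0.034,0,0,0,-0.05,-1],[-0.06,0.068,0,0,0,-0.103,-1],[-0.09,0.102,0,0,0,-0.103,-1],[-0.12,0.137,0,0,0,-0.103,-1],[-0.15,0.171,0,0,0,-0.103,-1]]]' >/dev/null && python3 p.py '[[0.595,0.16,0.21],[0,0,-1],[0.0224,1,0]]'
```

```text
t 1.15 pos [0.4667 0.3042 0.2311] F [-0.5  0.5 -0.4] w -0.00 q [ 31.   2. 107.   0.  71. -58.]
shift [-0.1411  0.1317  0.0211] turn [-0.     0.    -0.001] rows 3.9
```

```bash
python3 -m crank '[[[-0.033,0.031,0,0,0,0,-1],[-0.066,0.062,0,0,0,0,-1],[-0.1,0.093,0.01,0,0,0,-1],[-0.141,0.132,0.021,0,0,0,-1],[-0.141,0.132,0.021,0,0,0,-1]]]' >/dev/null && python3 p.py '[[0.5885,0.16,0.150],[0,0,-1],[0.0224,1,0]]'
python3 - <<'E'
from h import *
for th in(.96,.8,.6,.4,.2,0):print(th,round(.6375-.115*np.cos(th)+.006*np.sin(th)+.011,4),round(.05+.115*np.sin(th)+.006*np.cos(th),4))
for n in('scene','top','wrist'): cv2.imwrite(f'pics/{n}1.png',get_image(n)[:,:,::-1])
a=cv2.imread('pics/scene1.png')[150:300,320:480]
cv2.imwrite('pics/m1.png',np.hstack([cv2.resize(a,(480,450)),cv2.imread('pics/wrist1.png')[:450,160:480]]))
E
```

```text
t 1.65 pos [0.5964 0.1574 0.2084] F [-0.4  0.5  0.2] w 0.00 q [ 13.  10. 101.  -0.  70. -76.]
shift [ 0.0025 -0.008   0.0584] turn [-0.001  0.002 -0.006] rows 1.2
0.96 0.5875 0.1476
0.8 0.5727 0.1367
0.6 0.557 0.1199
0.4 0.5449 0.1003
0.2 0.537 0.0787
0 0.5335 0.056
```

View pics/m1.png

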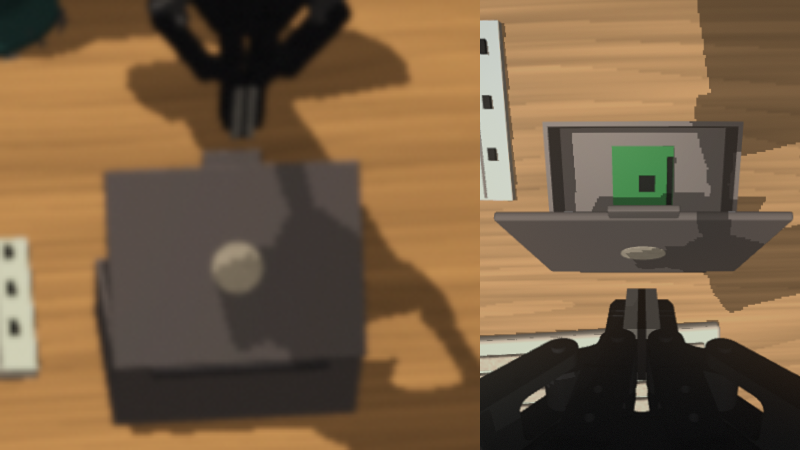

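The wrist view shows the shut fingertips on the outer (far) side of the lid's free edge, in line with the tag. I'll descend and then follow the lid's arc.

```bash
python3 -m crank '[[[0.002,-0.002,0.03,0,0,0,-1],[0.003,-0.008,0.058,0,0,0,-1],[0.003,-0.015,0.064,0,0,0,-1],[0.003,-0.023,0.071,0,0,0,-1],[0.003,-0.031,0.08,0,0,0,-1]]]' && python3 p.py '[[0.545,0.16,0.100],[0,0,-1],[0.0224,1,0]]'
```

```text
t: 2.3
ee_pos: [0.5639, 0.1667, 0.132]
ee_rot: [[0.023, 1.0, 0.003], [1.0, -0.023, 0.001], [0.001, 0.003, -1.0]]
wrist_force: [-0.0, 0.7, 1.9]
width: 0.003
t 2.30 pos [0.5639 0.1667 0.132 ] F [-0.   0.7  1.9] w 0.00 q [ 14.  10. 109.   0.  61. -75.]
shift [-0.0072 -0.0188  0.0319] turn [ 0.003 -0.001 -0.   ] rows 0.8
```

```bash
python3 -m crank '[[[-0.003,-0.005,0.008,0,0,0,-1],[-0.005,-0.010,0.016,0,0,0,-1],[-0.007,-0.015,0.024,0,0,0,-1],[-0.007,-0.02,0.034,0,0,0,-1],[-0.007,-0.024,0.044,0,0,0,-1]]]' && python3 p.py '[[0.535,0.16,0.057],[0,0,-1],[0.0224,1,0]]'
```

```text
t: 2.8
ee_pos: [0.539, 0.1588, 0.0855]
ee_rot: [[0.024, 1.0, 0.0], [1.0, -0.024, -0.0], [-0.0, 0.0, -1.0]]
wrist_force: [1.1, 0.6, 0.5]
width: -0.001
t 2.80 pos [0.539  0.1588 0.0855] F [1.1 0.6 0.5] w -0.00 q [ 14.  11. 114.  -0.  56. -75.]
shift [ 0.0011 -0.004   0.0285] turn [ 0.     0.    -0.002] rows 0.6
```

```bash
python3 -m crank '[[[0.001,-0.002,0.008,0,0,0,-1],[0.001,-0.003,0.015,0,0,0,-1],[0.001,-0.004,0.021,0,0,0,-1],[0.001,-0.004,0.026,0,0,0,-1],[0.001,-0.004,0.029,0,0,0,-1]]]' && python3 p.py '[[0.535,0.16,0.053],[0,0,-1],[0.0224,1,0]]'
```

```text
t: 3.3
ee_pos: [0.5352, 0.1602, 0.0567]
ee_rot: [[0.024, 1.0, -0.001], [1.0, -0.024, -0.0], [-0.0, -0.001, -1.0]]
wrist_force: [-0.6, 0.2, 0.2]
width: -0.002
t 3.30 pos [0.5352 0.1602 0.0567] F [-0.6  0.2  0.2] w -0.00 q [ 14.  13. 115.   0.  52. -75.]
shift [-0.0002 -0.0002  0.0037] turn [-0.001  0.    -0.001] rows 0.1
```

```bash
python3 -m crank '[[[0,0,0.002,0,0,0,-1],[0,0,0.003,0,0,0,-1]]]' | grep -E "pos|force"; python3 - <<'E'
from h import *
a=get_image('scene')[150:300,320:480];b=get_image('wrist')[:450,160:480]
cv2.imwrite('pics/m2.png',np.hstack([cv2.resize(a,(480,450)),b])[:,:,::-1])
E
```

```text
ee_pos: [0.5353, 0.1602, 0.0558]
wrist_force: [-8.1, -1.7, 16.0]
```

View pics/m2.png

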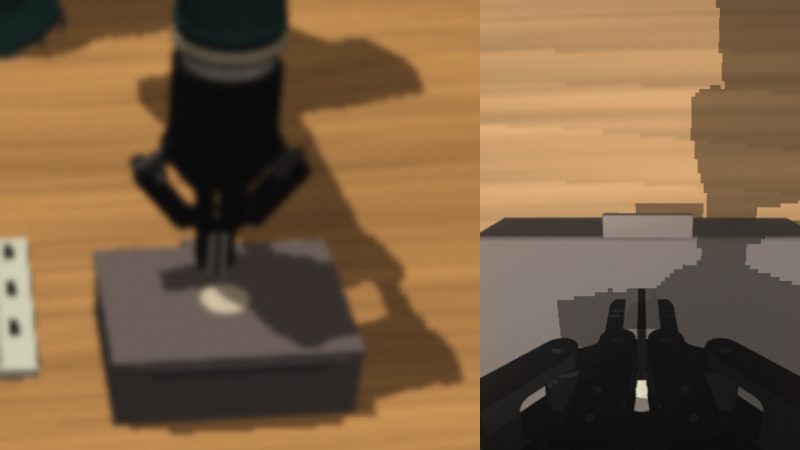

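The lid is at its stop: the fingertips are at 55.8 mm with 16 N of reaction, and the picture shows it level. I'll lift off now.

```bash
python3 -m crank '[[[0,0,-0.03,0,0,0,-1],[0,0,-0.07,0,0,0,-1],[0,-0.01,-0.12,0,0,0,-1],[0,-0.03,-0.17,0,0,0,0],[0,-0.05,-0.21,0,0,0,1]]]' | grep -E "pos|force"; python3 - <<'E'
from h import *
s=read_state()
print(s['t']);im=get_image('wrist');cv2.imwrite('pics/w3.png',im[:,:,::-1]); np.save('s3.npy',s,allow_pickle=True)
b=get_image('top')[190:290,170:290]; cv2.imwrite('pics/t3.png',cv2.resize(b,None,fx=6,fy=6,interpolation=2)[:,:,::-1])
E
python3 p.py '[[0.461,-0.1975,0.25],[0.692,0.143,-0.707],[-0.203,0.979,0]]'
```

```text
ee_pos: [0.4856, 0.1614, 0.2667]
wrist_force: [1.4, -0.6, 0.8]
4.1
t 4.20 pos [0.4881 0.1627 0.273 ] F [ 1.3 -1.2  0.6] w 0.51 q [ 16.  -4. 109.   0.  75. -73.]
shift [-0.3609 -0.019   0.0211] turn [-0.768  0.086 -0.217] rows 7.2
```

View pics/w3.png

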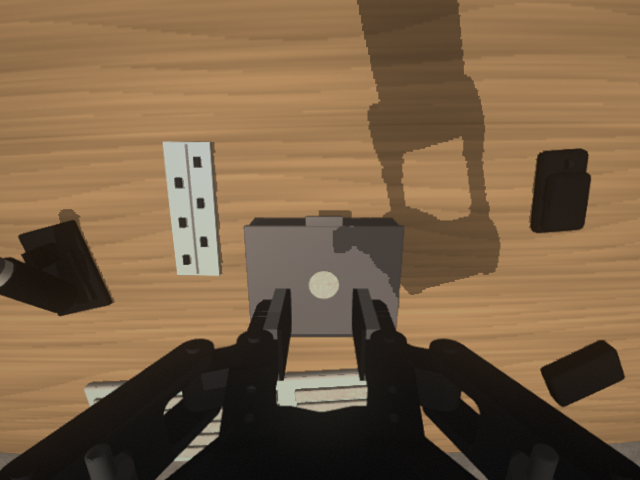

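View pics/t3.png

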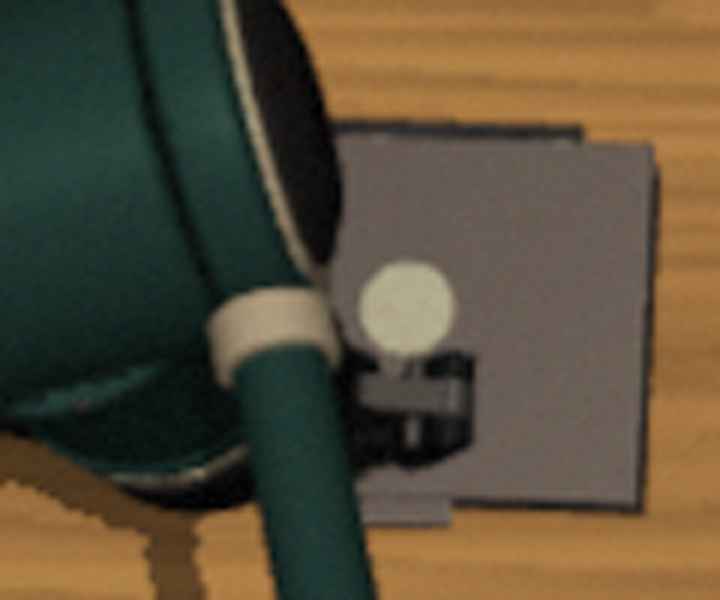

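The tag is at (323.5,285) in the wrist view and at about (237.4,240.7) in the top view. The lid looks level.

```bash
python3 - <<'E'
from h import *
s=np.load('s3.npy',allow_pickle=True).item()
print(atz('wrist',323.5,285,.057,s),atz('top',407.5/6-.5+170,307.5/6-.5+190,.057))
E
python3 -m crank '[[[-0.03,0,0,-0.1,0,-0.03,1],[-0.07,0,0,-0.21,0.02,-0.06,1],[-0.12,0,0,-0.32,0.03,-0.09,1],[-0.17,0,0,-0.43,0.05,-0.12,1],[-0.21,-0.01,0,-0.54,0.06,-0.15,1]]]' | grep -E "pos|force";python3 p.py '[[0.461,-0.1975,0.25],[0.692,0.143,-0.707],[-0.203,0.979,0]]'
```

```text
[0.5714505  0.16154141 0.057     ] [0.57202404 0.16179096 0.057     ]
ee_pos: [0.4742, -0.0328, 0.2639]
wrist_force: [0.9, -1.4, 0.2]
t 4.70 pos [ 0.4742 -0.0328  0.2639] F [ 0.9 -1.4  0.2] w 1.00 q [ -16.  -27.  131.   16.   51. -120.]
shift [-0.162  -0.0345 -0.0077] turn [-0.284  0.026 -0.077] rows 3.3
```

```bash
python3 -m crank '[[[-0.04,-0.008,-0.002,-0.08,0.01,-0.02,1],[-0.08,-0.017,-0.004,-0.15,0.013,-0.04,1],[-0.12,-0.026,-0.006,-0.22,0.02,-0.06,1],[-0.162,-0.034,-0.008,-0.284,0.026,-0.077,1],[-0.162,-0.034,-0.008,-0.284,0.026,-0.077,1]]]' | grep -E "pos|force";python3 p.py '[[0.461,-0.1975,0.169],[0.692,0.143,-0.707],[-0.203,0.979,0]]'
```

```text
ee_pos: [0.4864, -0.0995, 0.2879]
wrist_force: [0.5, 0.1, -1.3]
t 5.20 pos [ 0.4864 -0.0995  0.2879] F [ 0.5  0.1 -1.3] w 1.00 q [ -31.  -31.  135.   34.   46. -146.]
shift [-0.0917 -0.1081  0.0654] turn [-0.064  0.063 -0.042] rows 3.1
```

```bash
cat > kin.py <<'E'
from h import *
from scipy.optimize import least_squares
def fk(q,p):
    h,c,L1,L2,e,L3=p; E=lambda a,t:Ro.from_euler(a,t,degrees=True)
    B=E('z',q[0]);R2=B*E('y',q[1]);R3=R2*E('y',q[2]);R6=R3*E('z',q[3])*E('y',q[4])*E('z',q[5])
    return B.apply([c,0,h])+R2.apply([0,0,L1])+R3.apply([e,0,L2])+R6.apply([0,0,L3]),R6
D=[((74.891,15.12,91.902,0,72.978),(.1516,.657,.2305)),((54,4,105,0,71),(.316,.4746,.231)),((31,2,107,0,71),(.4667,.3042,.2311)),((13,10,101,0,70),(.5964,.1574,.2084)),((14,10,109,0,61),(.5639,.1667,.132)),((14,13,115,0,52),(.5352,.1602,.0567)),((16,-4,109,0,75),(.4881,.1627,.273)),((-16,-27,131,16,51),(.4742,-.0328,.2639)),((-31,-31,135,34,46),(.4864,-.0995,.2879))]
s=read_state(); D+=[(s['joint_pos'],s['ee_pos'])]*3
P=least_squares(lambda p:np.concatenate([fk([*q[:5],0],p)[0]-x for q,x in D]),[.3,0,.4,.4,0,.25]).x
lo=[-150.88,-54.13,17.81,-75.09,0,-146.25];hi=[150.88,125.18,147.31,255.09,152.58,146.25]
C=fk(s['joint_pos'],P)[1].inv()*Ro.from_matrix(s['ee_rot'])
def ik(pos,z,x):
    z=np.array(z,float)/np.linalg.norm(z);x=np.array(x,float);x-=z*(x@z);x/=np.linalg.norm(x)
    T=Ro.from_matrix(np.column_stack([x,np.cross(z,x),z])); best=None
    for s0 in([0,0,110,0,60,0],[0,0,110,0,60,90],[0,0,110,0,60,-90]):
        f=lambda q:np.concatenate([(fk(q,P)[0]-pos)*10,((fk(q,P)[1]*C).inv()*T).as_rotvec()])
        r=least_squares(f,np.clip(s0,np.array(lo)+1,np.array(hi)-1),bounds=(lo,hi),x_scale=50)
        if best is None or r.cost<best.cost:best=r
    return best.x.round(0),float(np.sqrt(2*best.cost))
E
python3 - <<'E'
from kin import *
np.set_printoptions(precision=3,suppress=True)
print(P, C.as_rotvec(), np.abs([fk([*q[:5],0],P)[0]-x for q,x in D]).max(1))
M=np.array([.5406,-.181,.088]);a=np.array([-.692,-.1434,.707])
for sg in(1,-1):
  for t in(45,35,25):
    z=[.979*np.sin(np.radians(t)),.203*np.sin(np.radians(t)),-np.cos(np.radians(t))]; z=np.array(z)
    g=M+.05*a
    for nm,p in(('pre',g-z*.06+.019*z),('grasp',g+.019*z),('out',g+.1*a+.019*z),('outup',g+.1*a+.019*z+[0.05,0,.08])):
        print(sg,t,nm,*ik(p,z,[-.203*sg,.979*sg,0]))
E
```

```text
[0.283 0.015 0.569 0.559 0.037 0.405] [ 0.     0.    -3.142] [0.027 0.02  0.02  0.019 0.025 0.025 0.023 0.012 0.009 0.004 0.004 0.004]
1 45 pre [-55.  -6. 143.  72.  47. 146.] 0.08797446188972964
1 45 grasp [-46.   0. 141.  79.  39. 146.] 0.025056001488683515
1 45 out [-62. -10. 143.  68.  54. 146.] 0.12553591102061065
1 45 outup [ -36.  -21.  131.   29.   42. -146.] 0.23498528498113783
1 35 pre [ -33.  -13.  134.   25.   36. -146.] 0.17664174203712035
1 35 grasp [-44.  -1. 142.  78.  35. 146.] 0.17854407695735974
1 35 out [ -36.  -18.  135.   23.   41. -146.] 0.19366008820904432
1 35 outup [ -36.  -17.  126.   25.   49. -146.] 0.12213404621327102
1 25 pre [ -33.   -9.  129.   21.   44. -146.] 0.048484950480096954
1 25 grasp [ -30.   -2.  130.   23.   36. -146.] 0.0591083456728203
1 25 out [ -36.  -14.  130.   19.   48. -146.] 0.07761005035549388
1 25 outup [ -35.  -13.  122.   21.   56. -146.] 0.009688807221616143
-1 45 pre [-52.  -8. 141.  64.  45. -21.] 1.156755029953105e-14
-1 45 grasp [-46.  -0. 141.  75.  38. -30.] 4.27733142270984e-15
-1 45 out [-57. -13. 140.  59.  50. -17.] 6.326871133200207e-15
-1 45 outup [-50. -16. 133.  52.  52.  -1.] 4.559354937679021e-15
-1 35 pre [-43. -10. 135.  45.  42.   4.] 1.0829121585509086e-15
-1 35 grasp [-39.  -2. 136.  52.  34.  -2.] 1.0224117690643934e-13
-1 35 out [-48. -14. 136.  42.  48.   4.] 1.1196373523608669e-15
-1 35 outup [-43. -16. 127.  36.  52.  17.] 4.183732987006813e-15
-1 25 pre [-35.  -8. 129.  26.  45.  27.] 1.575541527640801e-15
-1 25 grasp [-33.  -2. 130.  30.  37.  24.] 4.753846291208232e-15
-1 25 out [-40. -13. 131.  26.  49.  23.] 3.3225928179995325e-15
-1 25 outup [-36. -13. 122.  22.  56.  33.] 3.348726301511924e-15
```

The tool's tilt runs joint 6 into its limit, so I'll use the other half-turn of the gripper and a gentler 30° tilt.

```bash
python3 -m crank '[[[0,0,0,0,0,0.14,1],[0,0,0,0,0,0.28,1],[0,0,0,0,0,0.42,1],[0,0,0,0,0,0.56,1],[0,0,0,0,0,0.7,1]]]' >/dev/null
python3 -m crank '[[[0,0,0,0,0,0.14,1],[0,0,0,0,0,0.28,1],[0,0,0,0,0,0.42,1],[0,0,0,0,0,0.56,1],[0,0,0,0,0,0.7,1]]]' >/dev/null
python3 p.py '[[0.46,-0.19,0.24],[0.49,0.1015,-0.866],[0.203,-0.979,0]]'
```

```text
t 6.20 pos [ 0.4871 -0.0981  0.288 ] F [-0.8  0.7  0.6] w 1.00 q [-31. -31. 135.  34.  46. -66.]
shift [-0.0756  0.0751  0.0114] turn [-0.095 -0.209  1.683] rows 11.3
```

```bash
python3 -m crank '[[[0,0,0,-0.01,-0.02,0.14,1],[-0.015,0.015,0,-0.02,-0.04,0.28,1],[-0.03,0.03,0,-0.03,-0.06,0.42,1],[-0.04,0.04,0,-0.03,-0.07,0.56,1],[-0.05,0.05,0,-0.04,-0.09,0.7,1]]]' >/dev/null
python3 p.py '[[0.46,-0.19,0.24],[0.49,0.1015,-0.866],[0.203,-0.979,0]]'
```

```text
t 6.70 pos [ 0.4641 -0.1605  0.2617] F [-0.1 -0.3  0.4] w 1.00 q [-38. -26. 133.  32.  49. -31.]
shift [-0.0025  0.034   0.0139] turn [-0.053 -0.12   0.982] rows 6.6
```

```bash
python3 -m crank '[[[0,0.01,0,-0.01,-0.02,0.14,1],[0,0.015,0,-0.02,-0.04,0.28,1],[0,0.02,0,-0.03,-0.06,0.42,1],[0,0.03,0.01,-0.03,-0.07,0.56,1],[-0.002,0.034,0.014,-0.04,-0.09,0.7,1]]]' >/dev/null
python3 p.py '[[0.46,-0.19,0.24],[0.49,0.1015,-0.866],[0.203,-0.979,0]]'
```

```text
t 7.20 pos [ 0.4609 -0.1902  0.24  ] F [ 0.2  0.4 -0.2] w 1.00 q [-41. -20. 130.  29.  53.   7.]
shift [-0.0005  0.0006 -0.0004] turn [-0.011 -0.032  0.282] rows 1.9
```

```bash
python3 -m crank '[[[0,0,0,-0.005,-0.015,0.14,1],[0,0,0,-0.011,-0.032,0.282,1],[0,0,0,-0.011,-0.032,0.282,1]]]' >/dev/null
python3 p.py '[[0.4766,-0.194,0.175],[0.49,0.1015,-0.866],[0.203,-0.979,0]]'
python3 - <<'E'
from h import *
s=read_state();np.save('s4.npy',s,allow_pickle=True)
im=get_image('wrist');cv2.imwrite('pics/w4.png',im[:,:,::-1])
M=np.array([.5406,-.181,.088]);a=np.array([-.692,-.1434,.707])
print('pred tail',proj('wrist',M+.085*a,s),'mouth',proj('wrist',M,s))
E
```

```text
t 7.50 pos [ 0.4613 -0.1903  0.2408] F [0.1 0.5 0.7] w 0.99 q [-42. -19. 129.  29.  55.  22.]
shift [0.0066 0.0206 0.0641] turn [-0.    -0.001  0.006] rows 1.4
pred tail [329.53712999 283.95207999] mouth [327.75444419 227.57024829]
```

View pics/w4.png

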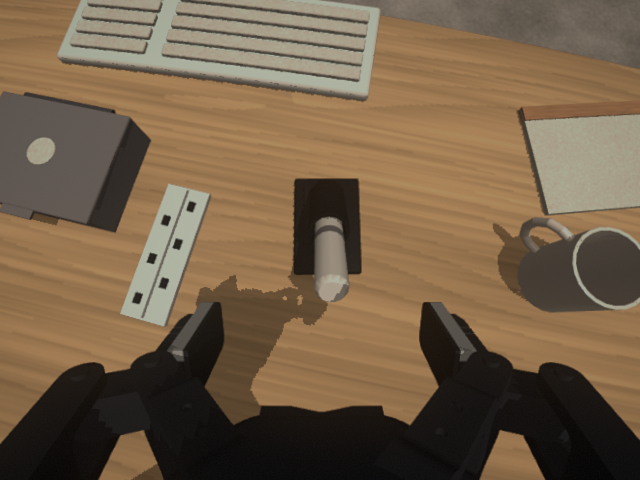

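The tail end is at about (331,287) and the mouth at about (328,222). My model predicted (329.5,284) and (328,227.6), so they agree to about 1–2 mm. I'll approach now.

```bash
python3 -m crank '[[[0.004,0.01,0.03,0,0,0,1],[0.007,0.021,0.064,0,0,0,1],[0.007,0.021,0.08,0,0,0,1],[0.007,0.021,0.08,0,0,0,1]]]' |grep force
python3 p.py '[[0.5153,-0.1861,0.1069],[0.49,0.1015,-0.866],[0.203,-0.979,0]]'
python3 - <<'E'
from h import *
im=get_image('wrist');cv2.imwrite('pics/w5.png',im[:,:,::-1])
im=get_image('scene')[170:290,190:270];cv2.imwrite('pics/sc5.png',cv2.resize(im,None,fx=5,fy=5,interpolation=2)[:,:,::-1])
E
```

```text
wrist_force: [-0.2, 0.5, -0.0]
t 7.95 pos [ 0.4825 -0.191   0.158 ] F [-0.2  0.5 -0. ] w 1.00 q [-40. -11. 132.  34.  44.  17.]
shift [ 0.002  -0.0033  0.0608] turn [0.002 0.002 0.007] rows 1.2
```

View pics/w5.png

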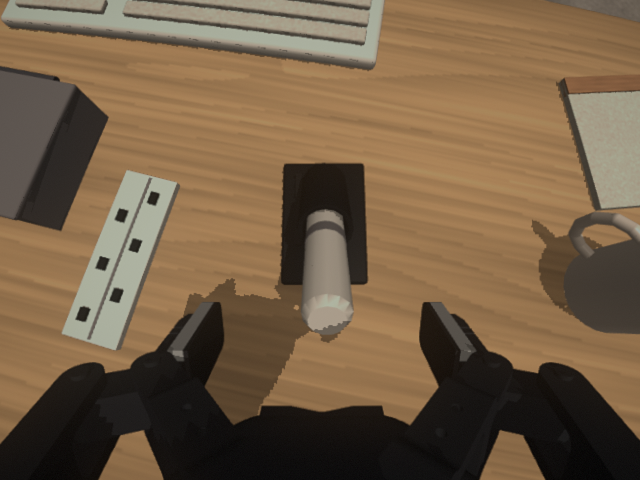

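View pics/sc5.png

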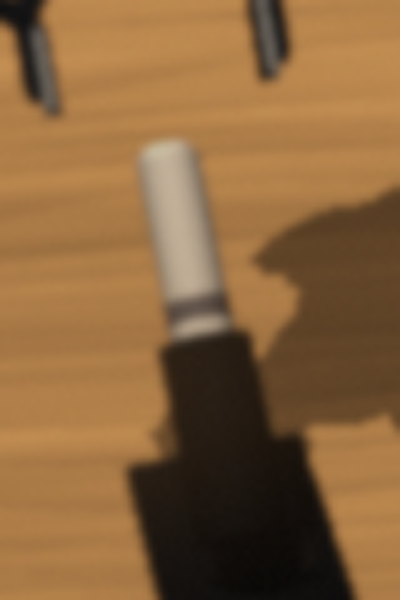

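The wand is centred between the fingers, with its tail at about (328,315). I'll go down to the grasp and close.

```bash
python3 -m crank '[[[0.002,-0.001,0.02,0,0,0,1],[0.003,-0.002,0.04,0,0,0,1],[0.003,-0.003,0.055,0,0,0,1],[0.003,-0.003,0.061,0,0,0,1],[0.003,-0.003,0.061,0,0,0,1]]]' |grep force
python3 p.py '[[0.5153,-0.1861,0.1069],[0.49,0.1015,-0.866],[0.203,-0.979,0]]'
python3 -m crank '[[[0,0,0,0,0,0,0],[0,0,0,0,0,0,-0.5],[0,0,0,0,0,0,-1],[0,0,0,0,0,0,-1],[0,0,0,0,0,0,-1]]]' 60
python3 -m crank '[[[0,0,0,0,0,0,-1],[0,0,0,0,0,0,-1],[0,0,0,0,0,0,-1]]]' 60 |grep -E 'pos|force|width'
python3 - <<'E'
from h import *
a=get_image('wrist');b=get_image('scene')[170:290,190:270]
cv2.imwrite('pics/m6.png',np.hstack([a[:,100:500],cv2.resize(b,(320,480))])[:,:,::-1])
E
```

```text
wrist_force: [0.2, 0.9, 0.1]
t 8.55 pos [ 0.5172 -0.1893  0.1106] F [0.2 0.9 0.1] w 1.00 q [-36.  -4. 132.  38.  37.  13.]
shift [-0.0036  0.0029  0.0026] turn [-0.002 -0.002  0.006] rows 0.1
t: 9.05
ee_pos: [0.5163, -0.1885, 0.1103]
ee_rot: [[0.208, -0.846, 0.491], [-0.978, -0.181, 0.102], [0.003, -0.501, -0.865]]
wrist_force: [-6.8, 1.4, 7.6]
width: 0.298
ee_pos: [0.5163, -0.1885, 0.1104]
wrist_force: [-6.6, 1.2, 7.3]
width: 0.293
```

View pics/m6.png

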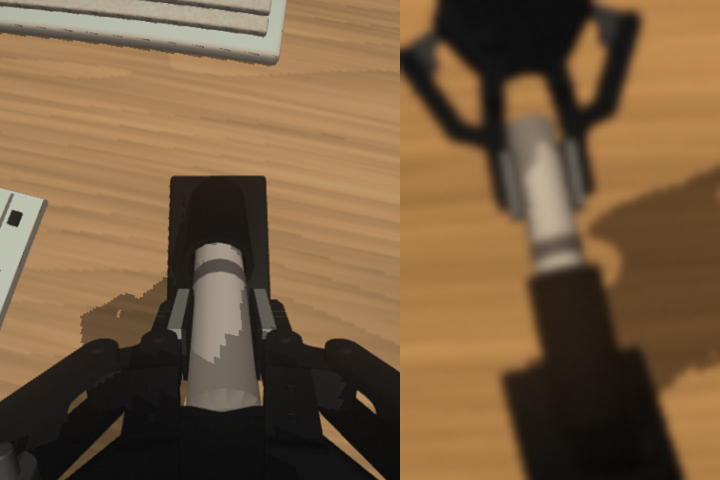

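The wand is gripped: the opening is about 25 mm and the pads are on both sides. Next I'll work out the pull in tool axes.

```bash
python3 - <<'E'
from h import *
s=read_state();a=np.array([-.692,-.1434,.707]);print(s['ee_rot'].T@a)
E
```

```text
[-0.00139864  0.25716398 -0.96599239]
```

```bash
python3 -m crank '[[[0,0.002,-0.008,0,0,0,-1],[0,0.004,-0.015,0,0,0,-1],[0,0.007,-0.025,0,0,0,-1],[0,0.009,-0.034,0,0,0,-1],[0,0.010,-0.039,0,0,0,-1]]]' 60
python3 -m crank '[[[0,0.003,-0.01,0,0,0,-1],[0,0.005,-0.02,0,0,0,-1],[0,0.008,-0.03,0,0,0,-1],[0,0.010,-0.039,0,0,0,-1]]]' |grep -E 'pos|force|width'
python3 - <<'E'
from h import *
a=get_image('wrist');b=get_image('scene')[150:290,190:283]
cv2.imwrite('pics/m7.png',np.hstack([a[:,100:500],cv2.resize(b,(320,480))])[:,:,::-1])
E
```

```text
t: 9.95
ee_pos: [0.4886, -0.1956, 0.1396]
ee_rot: [[0.205, -0.846, 0.492], [-0.979, -0.181, 0.098], [0.006, -0.502, -0.865]]
wrist_force: [0.9, -0.5, -1.2]
width: 0.298
ee_pos: [0.4609, -0.2009, 0.1681]
wrist_force: [-0.5, 0.9, -1.4]
width: 0.302
```

View pics/m7.png

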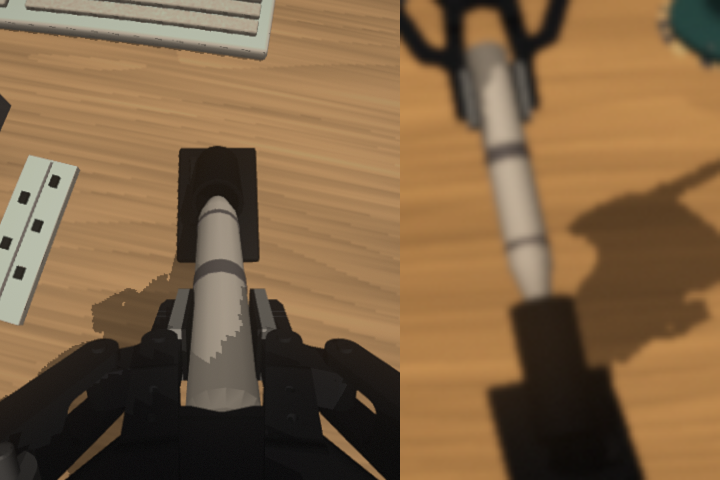

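The wand comes out cleanly with no slip, and the nose is just at the mouth. I'll pull another 40 mm or so.

```bash
python3 -m crank '[[[0,0.003,-0.012,0,0,0,-1],[0,0.006,-0.024,0,0,0,-1],[0,0.010,-0.038,0,0,0,-1],[0,0.010,-0.038,0,0,0,-1],[0,0.010,-0.038,0,0,0,-1]]]' |grep -E 'pos|force|width'
python3 p.py '[[0.46,-0.19,0.28],[0.49,0.1015,-0.866],[0.203,-0.979,0]]'
```

```text
ee_pos: [0.4344, -0.2067, 0.1959]
wrist_force: [0.7, -0.3, -1.1]
width: 0.295
t 10.95 pos [ 0.4344 -0.2067  0.1959] F [ 0.7 -0.3 -1.1] w 0.30 q [-46. -18. 133.  32.  52.  14.]
shift [-0.0106 -0.0669 -0.0585] turn [-0.002 -0.003  0.005] rows 1.8
```

```bash
python3 -m crank '[[[0,-0.02,-0.02,0,0,0,-1],[0,-0.04,-0.04,0,0,0,-1],[-0.01,-0.067,-0.06,0,0,0,-1],[-0.02,-0.08,-0.07,0,0,0,-1],[-0.05,-0.09,-0.08,0,0,0,-1]]]' |grep -E 'pos|force|width'
python3 - <<'E'
from h import *
R=np.array([[.208,-.846,.491],[-.978,-.181,.102],[.003,-.501,-.865]]);c=np.array([.5163,-.1885,.1104])
M=np.array([.5406,-.181,.088]);a=np.array([-.692,-.1434,.707])
n=R.T@(M-.08*a-c);print('nose in tool',n,'tail',R.T@(M+.085*a-c))
z=np.array([-.2534,-.0525,-.966]);x=np.array([.203,-.979,0]);T=np.column_stack([x,np.cross(z,x),z])
print('final TCP',np.array([.5718,.1615,.090])-T@n)
E
python3 p.py '[[0.6,0.16,0.30],[-0.2534,-0.0525,-0.966],[0.203,-0.979,0]]'
```

```text
ee_pos: [0.4622, -0.1498, 0.3107]
wrist_force: [0.5, -0.1, -0.6]
width: 0.298
nose in tool [-0.00222222 -0.03126733  0.1093486 ] tail [-0.00248123  0.01116743 -0.05003377]
final TCP [0.57039009 0.15893379 0.20372074]
t 11.45 pos [ 0.4622 -0.1498  0.3107] F [ 0.5 -0.1 -0.6] w 0.30 q [-36. -25. 125.  25.  61.  33.]
shift [-0.2752 -0.1667  0.1076] turn [-0.788 -0.005  0.002] rows 6.8
```

```bash
python3 -m crank '[[[-0.03,-0.02,0.01,-0.11,0,0,-1],[-0.065,-0.04,0.025,-0.22,0,0,-1],[-0.1,-0.06,0.04,-0.33,0,0,-1],[-0.135,-0.08,0.05,-0.44,0,0,-1],[-0.17,-0.1,0.06,-0.55,0,0,-1]]]' |grep -E 'force|width'
python3 p.py '[[0.575,0.159,0.28],[-0.2534,-0.0525,-0.966],[0.203,-0.979,0]]'
```

```text
wrist_force: [0.6, -1.8, 0.2]
width: 0.301
t 11.95 pos [0.5406 0.0441 0.307 ] F [ 0.6 -1.8  0.2] w 0.30 q [  2.  -0. 101.  -1.  81.  81.]
shift [-0.1054 -0.0582  0.0248] turn [-0.234 -0.006  0.004] rows 2.5
```

```bash
python3 -m crank '[[[-0.03,-0.015,0.006,-0.08,0,0,-1],[-0.06,-0.03,0.012,-0.16,0,0,-1],[-0.09,-0.05,0.02,-0.234,-0.006,0.004,-1],[-0.105,-0.058,0.025,-0.234,-0.006,0.004,-1],[-0.105,-0.058,0.025,-0.234,-0.006,0.004,-1]]]' |grep -E 'force|width'
python3 p.py '[[0.5704,0.159,0.2037],[-0.2534,-0.0525,-0.966],[0.203,-0.979,0]]'
python3 - <<'E'
from h import *
s=read_state();n=s['ee_pos']+s['ee_rot']@np.array([-.0022,-.0313,.1093]);t=s['ee_pos']+s['ee_rot']@np.array([-.0025,.0112,-.05])
print('pred nose',n,'tail',t,'axis',(t-n)/.165)
for c in('scene','wrist','top'):
    print(c,'nose',proj(c,n,s),'tag',proj(c,[.5718,.1615,.057],s)); cv2.imwrite(f'pics/{c}8.png',get_image(c)[:,:,::-1])
a=cv2.imread('pics/scene8.png')[110:300,320:480]
cv2.imwrite('pics/m8.png',np.hstack([cv2.resize(a,(404,480),interpolation=2),cv2.imread('pics/wrist8.png')[:,120:510]]))
E
```

```text
wrist_force: [0.2, -0.7, -0.9]
width: 0.294
t 12.45 pos [0.5744 0.1583 0.2766] F [ 0.2 -0.7 -0.9] w 0.29 q [13. 15. 88.  0. 92. 91.]
shift [-0.0014 -0.0153  0.0714] turn [0.001 0.001 0.002] rows 1.5
pred nose [0.57571498 0.16102979 0.16290711] tail [0.57608633 0.1610997  0.32777884] axis [2.25061451e-03 4.23653712e-04 9.99222603e-01]
scene nose [397.88566399 207.7561656 ] tag [394.62146729 248.99533217]
wrist nose [317.45016922 197.84443867] tag [317.35265997 157.21855329]
top nose [230.39777891 228.67237145] tag [237.54638603 240.85220063]
```

View pics/m8.png

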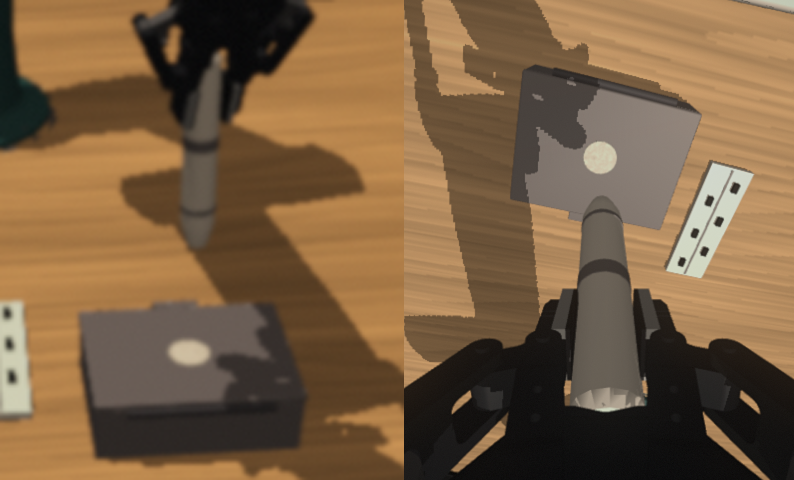

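View pics/top8.png

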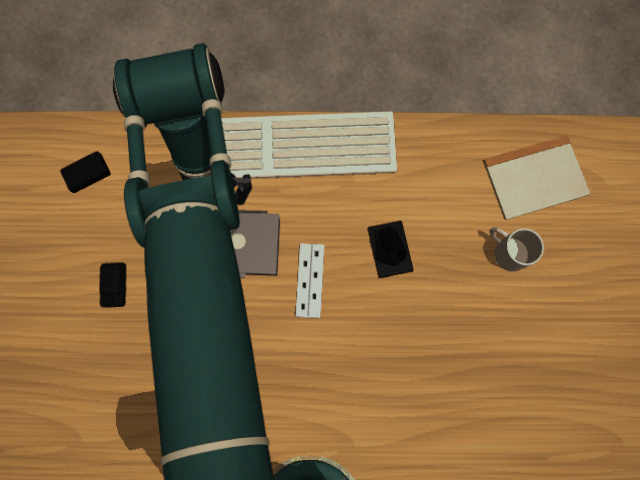

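The nose is at (397,206) in the scene view and (318,199) in the wrist view. My prediction was (398,208) and (317.5,198), so the grasp hasn't slipped. I'll descend to the hover pose.

```bash
python3 -m crank '[[[0,-0.003,0.015,0,0,0,-1],[-0.001,-0.007,0.03,0,0,0,-1],[-0.001,-0.01,0.045,0,0,0,-1],[-0.001,-0.013,0.06,0,0,0,-1],[-0.001,-0.015,0.069,0,0,0,-1]]]' |grep -E 'force|width'
python3 -m crank '[[[0,0,0,0,0,0,-1],[0,0,0,0,0,0,-1],[0,0,0,0,0,0,-1]]]' >/dev/null
python3 p.py '[[0.5704,0.159,0.2037],[-0.2534,-0.0525,-0.966],[0.203,-0.979,0]]'
python3 - <<'E'
from h import *
s=read_state();n=s['ee_pos']+s['ee_rot']@np.array([-.0022,-.0313,.1093]);t=s['ee_pos']+s['ee_rot']@np.array([-.0025,.0112,-.05])
print('pred nose',n,'axis',(t-n)/.165)
for c in('scene','wrist'):
    print(c,'nose',proj(c,n,s),'mid',proj(c,(n+t)/2,s),'tail',proj(c,t,s),'tag',proj(c,[.5718,.1615,.057],s)); cv2.imwrite(f'pics/{c}9.png',get_image(c)[:,:,::-1])
a=cv2.imread('pics/scene9.png')[140:300,340:460]
cv2.imwrite('pics/m9.png',np.hstack([cv2.resize(a,(400,533),interpolation=2)[:480],cv2.imread('pics/wrist9.png')[:,120:510]]))
E
```

```text
wrist_force: [-0.5, 0.3, -0.9]
width: 0.297
t 13.40 pos [0.5719 0.1564 0.2103] F [ 0.6  0.1 -0.6] w 0.30 q [13. 17. 93.  0. 85. 91.]
shift [-0.0029 -0.0008  0.0066] turn [-0.005  0.001 -0.001] rows 0.1
pred nose [0.57381674 0.15913361 0.09663141] axis [-3.59748860e-03  1.28863339e-04  9.99218744e-01]
scene nose [394.81817119 234.31727637] mid [397.23670834 200.35819279] tail [399.80049983 163.45121888] tag [394.62146729 248.99533217]
wrist nose [317.45046669 197.84914577] mid [315.82455811 261.99068516] tail [312.30848463 402.81155635] tag [314.71662796 179.96498424]
```

View pics/m9.png

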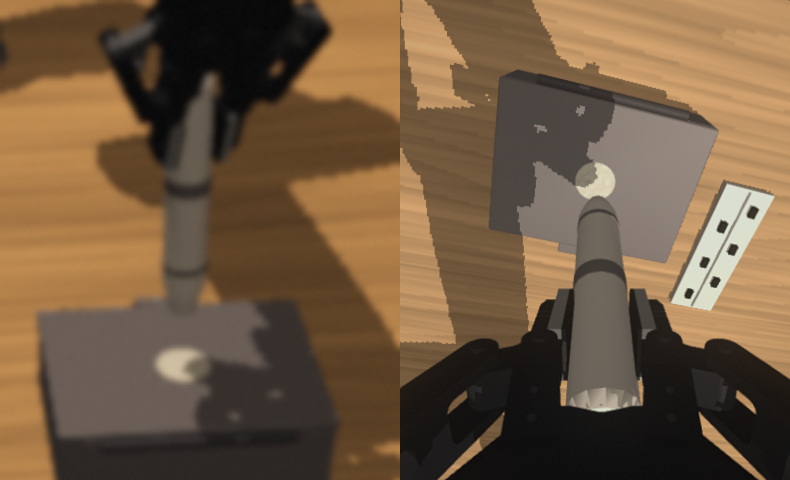

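```bash
python3 -m crank '[[[-0.001,0,0.003,0,0,0,-1],[-0.003,-0.001,0.007,0,0,0,-1],[-0.003,-0.001,0.007,0,0,0,-1],[-0.003,-0.001,0.007,0,0,0,-1],[-0.003,-0.001,0.007,0,0,0,-1]]]' |grep -E 'force|width'
python3 -m crank '[[[0,0,0,0,0,0,-1],[0,0,0,0,0,0,-1],[0,0,0,0,0,0,-1],[0,0,0,0,0,0,-1],[0,0,0,0,0,0,-1]]]' >/dev/null
python3 - <<'E'
from h import *
s=read_state();n=s['ee_pos']+s['ee_rot']@np.array([-.0022,-.0313,.1093]);t=s['ee_pos']+s['ee_rot']@np.array([-.0025,.0112,-.05])
print(s['t'],np.abs(s['dq']).max(),s['width'],'pred nose',n,'axis',(t-n)/.165)
for c in('scene','wrist'):
    print(c,'nose',proj(c,n,s),'tag',proj(c,[.5718,.1615,.057],s)); cv2.imwrite(f'pics/{c}10.png',get_image(c)[:,:,::-1])
a=cv2.imread('pics/scene10.png')[140:300,340:460]
cv2.imwrite('pics/m10.png',np.hstack([cv2.resize(a,(400,533),interpolation=2)[:480],cv2.imread('pics/wrist10.png')[:,120:510]]))
E
```

```text
wrist_force: [-0.5, -0.2, -0.7]
width: 0.299
14.5 0.05616364494604515 0.2948011257688348 pred nose [0.57164534 0.16171378 0.08887917] axis [-2.24111831e-03  3.79564472e-04  9.99222643e-01]
scene nose [395.62196665 236.68138449] tag [394.62146729 248.99533217]
wrist nose [317.45014391 197.84792358] tag [318.12231302 181.57946947]
```

View pics/m10.png

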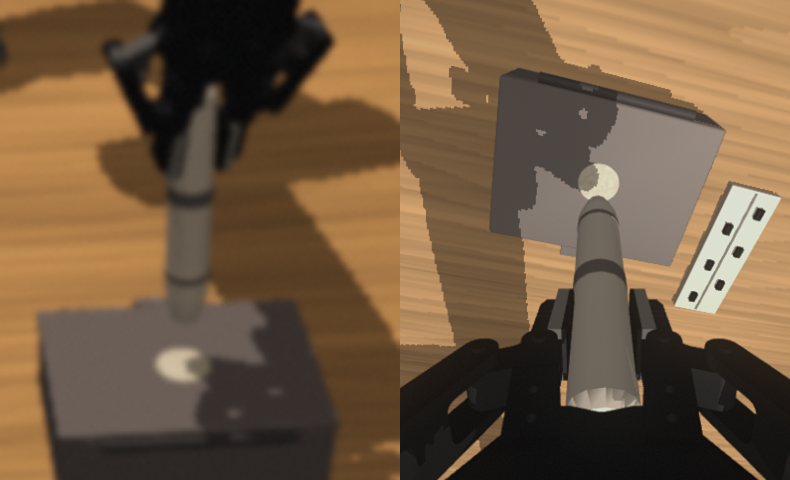

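The nose shows at (396,235) in the scene view and (317,198) in the wrist view, as predicted: about 32 mm above the tag and centred to within a few mm. The lid is level and the arm is still, so I'm handing in.

```bash
python3 -c "from bench import sign_off; print(sign_off())"
```

```text
the job is handed in; nothing more can be done
None
```

I shut the lid, drew the wand out of its holder, turned it upright over the tag, and handed the job in at about 14.6 s while still holding it there. No verdict came back.

- **Lid:** I pushed it down with the shut fingertips until it met the stop. The fingertips were at 55.8 mm with about 16 N of reaction, and the later pictures show the lid level.
- **Grasp:** I held the wand near its tail with a 60 N grip and pulled it straight out along its axis. The pictures showed no slip. My first approach ran joint 6 into its limit, so I turned the gripper half a turn and leaned it 30° instead of 45°.
- **Last checks:** The nose was at about (0.572, 0.162, 0.089) m and the tag at (0.572, 0.1615, 0.057) m. That puts the nose about 32 mm above the tag, centred within a few mm, with the wand upright within about 2°. The arm was still and the gripper opening steady.
- **Agreement:** Predicted and seen nose positions agreed within 1–2 pixels, which is the limit of what I could check. I couldn't measure wand contact with the case directly, but the wrist force stayed near zero throughout the approach to the tag. The mouse, breadboard and mug looked unmoved in the top view taken just before the final descent; I didn't measure them.

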